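Weigh the potted choke on the sprung hook scale

TASK

Check how full the potted choke (grey block with a steel hanging frame) was cast: hang it by its frame on the scale's hook, lowering it until the scale alone bears its weight, then let go gently so that the hook does not jump, and leave it hanging free until it has settled for a good second. Then take hold again, lift it gently off the hook and set it down, without dropping it, upright on the floor of the aluminium tray. Do not overload or ram the scale, and leave the other parts on the desk where they are.

Things in the scene. Friction and masses are not known exactly. Their poses are not given: they have to be found in the camera images.
- choke: Potted choke: grey block 40 x 50 x 42 mm (x, y, z), mass unknown, under 0.7 kg. On top, centred, a flat steel frame, 34 mm wide (y), 8 thick (x), top 96 mm above the underside. Its window, open along x, is 24 mm wide and 42 to 82 mm above the underside; the bar above it rests on the hook. Grip the frame across its width. Origin: centre of the underside, z up. A half turn about z looks the same.
- scale: Fixed sprung hook scale. Origin on the desk straight under the hook's saddle; z up; +x points from the hook to the column. Base plate 12 mm thick, x from -35 to 170 mm, 90 mm wide. Column from x = 113 to 147 mm, 36 mm wide, 270 mm high. A round steel arm 8 mm thick comes out of the column towards -x and ends in the hook.
- hook_seat (a point): Middle of the hook's saddle, upper side of the bar, where the frame rests. Axes as the scale. 220 mm above the desk unloaded; sinks with the hook. Saddle level 9 mm either way along x. The upturned tip ends 28 mm towards -x, 14 mm above the saddle; towards +x the bar rises to 10 mm above the saddle at 26 mm, then runs level. The bar's lowest point is 8 mm below the saddle.
- scale_hook (a joint): How far the hook has sunk, m: 0 unloaded, grows downwards, stop at 0.11. Spring 70 N/m (14 mm per newton), lightly damped, starts to sink at 0.1 N. Delicate: the hook should never move faster than 0.06 m/s up or down (so load and lift at 25 mm/s or less), sink beyond 0.105, or feel over 15 N. Letting go of a load 0.4 N from balance already makes it jump.
- tray: Fixed open aluminium tray, 140 x 120 x 20 mm outside (x, y, z), walls and floor 5 mm thick. Origin: centre of its underside, z up.
- canister: Amber glass screw-top canister, 60 mm diameter, 85 mm high, bystander. Origin: centre of its underside.
- spreader: Finned copper heat spreader, 50 x 70 x 18 mm, bystander. Origin: centre of its underside.
- potbox: Empty grey potting box, open on top, no frame, 45 x 55 x 38 mm, bystander. Origin: centre of its underside.
- jackplate: Gold RCA jack plate lying flat, 36 x 62 mm, 18 mm high at the jacks, bystander. Origin: centre of its underside.
- tubebase: Tan bakelite tube base standing pins up, 36 mm diameter, 42 mm high, bystander. Origin: centre of its underside.
- capacitor: Upright black capacitor can, 25 mm diameter, 45 mm high, bystander. Origin: centre of its underside.
- driver: Screwdriver lying on the desk, bystander. Origin: on the desk under the tool.
Things that resemble listed ones, but are neither listed nor needed, are in the scene too. Several things look just like the tray: the one meant starts nearest to the robot's base.

How it is judged:
On the way, in this order (a step that is already met when the one before it is completed fails the run):
1. the choke hangs on the hook, untouched by the robot, and has settled (for 1 s: hook slower than 10 mm/s, choke slower than 30 mm/s) (value of joint scale_hook above 0.012 m and velocity of joint scale_hook between -0.01 and 0.01 m/s and linear speed of choke below 0.03 m/s and contact force between choke and scale above 1 N and z of choke in the frame of scale above 0.03 m and contact force between each of the fingers, the arm and choke below 0.05 N), for 1 s.
2. the choke is lifted off: clear of the scale by at least 50 mm sideways, the hook back at its top (value of joint scale_hook below 0.004 m and contact force between choke and scale below 0.05 N and horizontal distance between choke and hook_seat above 0.05 m), for 0.1 s.
At the end, for the whole second after the job is handed in: The choke stands upright (within 0.08 rad) and at rest on the tray's floor (underside within 4 mm of it, centre within 50 mm of the tray's centre), the robot has let go of it, and the scale's hook is empty and back at its top (within 4 mm) (horizontal distance between choke and tray below 0.05 m and z of choke in the frame of tray between 0.002 and 0.009 m and angle between choke's own z axis and vertical below 0.08 rad and linear speed of choke below 0.02 m/s and value of joint scale_hook below 0.004 m and contact force between each of the fingers, the arm and choke below 0.05 N); the robot touches nothing.
It fails at once if the scale's hook jumps or is jerked (faster than 0.06 m/s) (velocity of joint scale_hook above 0.06 m/s or velocity of joint scale_hook below -0.06 m/s).
It fails at once if the scale is overloaded (hook sinks more than 105 mm) (value of joint scale_hook above 0.105 m).
It fails at once if the scale is rammed: more than 15 N from the choke or 5 N from the robot itself (contact force between choke and scale above 15 N or contact force between any of the fingers, the arm and scale above 5 N).
It fails at once if the choke is dropped or knocked away (faster than 0.4 m/s while not held) (contact force between the fingers and choke below 0.05 N and linear speed of choke above 0.4 m/s).
It fails at once if another part on the desk is shifted by more than 30 mm (distance of any of canister, spreader, potbox, jackplate, tubebase, capacitor, driver from where it was at the start of the episode above 0.03 m).
It also fails if it takes over 72 s, if anything falls off the work surface, if the arm or the gripper's body presses on something with over 40 N, if the wrist force passes 120 N, or if a joint passes its speed limit or range.

ROBOT

A 7-joint arm with a two-finger parallel gripper is mounted at the origin on the work surface. World frame = base frame: x ahead of the robot, y to its left, z up, the work surface at z = 0. Lengths are in m, angles in rad, forces in N, time in s.
With the tool pointing down it reaches from about 0.425 to 0.925 m from the base axis. Payload 6.8 kg.
Tool frame: the origin (TCP) lies midway between the tips of the shut fingers; the grasp point (between the pads) lies arm.grip_depth behind it (arm.grip_depth is the distance from the TCP to the grasp point, in m); z points along the fingers, x is the direction in which the jaws open and shut, and the axes are right-handed (so a half turn about z gives the same grasp; the last joint's range is limited). The gripper opens to 88 mm and grips with 3 to 60 N. Pads are 20 mm wide; open, the fingers measure 115 mm over their backs; the gripper's body (75 mm by 178 mm) begins 61 mm behind the grasp point.
Start: joints at [1.12, 0.477, 0.022, 1.555, -0.011, 1.109, -0.083], TCP at [0.227, -0.636, 0.223] pointing down, gripper open.
Joint ranges: [-2.96, 2.96], [-0.34, 2.1], [-1.41, 1.46], [0.24, 2.44], [-1.37, 4.51], [0.17, 1.92], [-2.96, 2.96]. Speed limits (rad/s): [2.39, 2.39, 3.14, 3.14, 3.14, 3.14, 3.14].

INTERFACE

Orientations are given as [roll, pitch, yaw] about the fixed x, y, z axes, in that order (R = Rz(yaw) Ry(pitch) Rx(roll)).
In Python, from workcell import arm gives the robot as it stands. The module is installed in compiled form; this text tells all that it offers. Calls block until the motion is done:
- arm.reach(position, orientation): joint-space move of the TCP to a pose.
- arm.move_l(position, attitude=None, velocity=0.15, contact_N=None): straight line of the TCP; attitude=None keeps the orientation; velocity is the mean speed in m/s. With contact_N (N) it stops when the force on the tool has changed by that much, and returns True; else False.
- arm.move_joints(angles): joint-space move.
- arm.gripper_to(opening, newtons=None): finger opening in m; newtons is the grip in N (None keeps the last); returns when the fingers have stopped.
- arm.dwell(seconds).
- arm.solve_ik(position, orientation): joint angles nearest the present ones, or None.
- arm.read_camera(name): name is "scene" or "side" or "wrist"; returns a dict with "frame" (420x560x3 uint8, red, green, blue), "intrinsics" (3x3 intrinsics, pixels), "extrinsics" (4x4, takes a point from camera to world coordinates). Camera axes: x right, y up, looking along -z (the intrinsics and any distortion apply to the point x, -y, -z); pixel columns grow to the right and rows downward; lengths in m; the calibration is good to about 2 mm. A picture is of the moment at which its call begins. There is no depth.
A pose or a line that the arm cannot do raises arm.PlanningError and nothing moves.
- arm.hand_in(): hands the job in, once; it reports no verdict.
Readings, each from a call of its own:
- arm.current_t(): time.
- arm.current_joint_pos(): joint angles.
- arm.current_joint_velocities(): joint speeds.
- arm.current_effort(): joint torques, N m.
- arm.current_position(): TCP position.
- arm.current_ee_rot(): TCP orientation.
- arm.current_contact_force(): force on the tool from outside, world axes, zero at the start.
- arm.current_wrist_torque(): the same for the moment, N m.
- arm.current_grip_width(): finger opening in m.
Only numpy, scipy, OpenCV 4.12 (cv2) and the standard library are available. Lean on these libraries where they do the work, as an engineer would, in place of code of your own. Each camera call takes 0.05 s, during which the arm holds its last target.

## Working session

There is one attempt and no reset: what is moved stays moved. The work goes in short steps, each a Python script; the robot and the scene stay as the last script left them, time stands still between calls to the robot, and variables do not carry over. Pictures are saved under pics/ and viewed, and the job is handed in when it is done.

```bash
mkdir -p pics; ls
python3 - <<'E'
from workcell import arm
import cv2
print(arm.current_t(),arm.grip_depth,arm.current_position(),arm.current_ee_rot(),arm.current_grip_width())
for n in ["scene","side","wrist"]:
    r=arm.read_camera(n); cv2.imwrite(f"pics/{n}0.png",r["frame"][:,:,::-1])
    print(n,r["intrinsics"],r["extrinsics"],[k for k in r])
E
```

```text
pics
0.0 0.0187 [ 0.22667377 -0.63517682  0.22170776] [ 3.14142869e+00  1.76287709e-03 -1.22793432e+00] 0.08788978358971179
scene [[498.94472074   0.         280.70617547]
 [  0.         498.94472074 210.3939936 ]
 [  0.           0.           1.        ]] [[-6.20186596e-01 -5.17729087e-01  5.89343006e-01  1.29748182e+00]
 [ 7.84454103e-01 -4.08751179e-01  4.66427094e-01  5.87946716e-01]
 [-5.88225127e-04  7.51584371e-01  6.59636709e-01  1.02035848e+00]
 [ 0.00000000e+00  0.00000000e+00  0.00000000e+00  1.00000000e+00]] ['frame', 'intrinsics', 'extrinsics']
side [[533.04925213   0.         282.42540339]
 [  0.         533.04925213 220.88966245]
 [  0.           0.           1.        ]] [[ 0.97924831  0.11016449 -0.17010742  0.26606017]
 [-0.20265705  0.525266   -0.82645372 -1.37715472]
 [-0.00169421  0.84377687  0.53669146  1.04686594]
 [ 0.          0.          0.          1.        ]] ['frame', 'intrinsics', 'extrinsics']
wrist [[305.50585473   0.         284.30686233]
 [  0.         305.50585473 209.55723408]
 [  0.           0.           1.        ]] [[ 0.33605538  0.89678932  0.28781191  0.30615903]
 [-0.94184147  0.32036829  0.10148305 -0.60814152]
 [-0.00119689 -0.30517711  0.95229486  0.38450989]
 [ 0.          0.          0.          1.        ]] ['frame', 'intrinsics', 'extrinsics']
```

View pics/scene0.png

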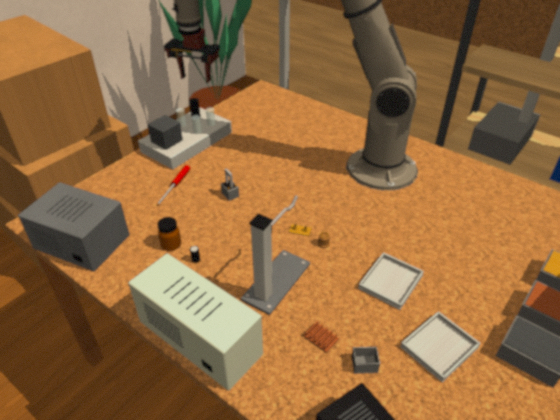

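View pics/side0.png

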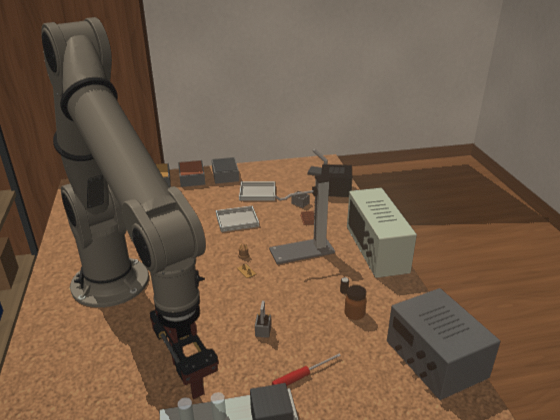

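View pics/wrist0.png

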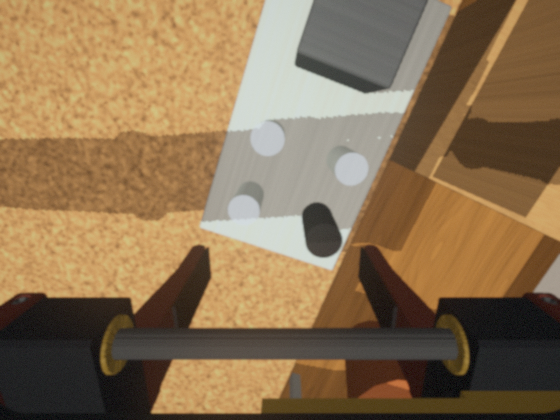

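The scene view shows the choke at about (230,190), the scale column at (262,260) with its arm reaching to (295,200), and trays at (392,280) and (440,345). I'll zoom in next.

```bash
cat > h.py <<'E'
import numpy as np, cv2
from workcell import arm
def ray(r,u,v):
    K=r["intrinsics"];E=r["extrinsics"]
    d=np.array([(u-K[0,2])/K[0,0],-(v-K[1,2])/K[1,1],-1.0])
    return E[:3,3],E[:3,:3]@d
def onz(r,u,v,z):
    o,d=ray(r,u,v); return o+d*(z-o[2])/d[2]
def tri(a,b):
    (o1,d1),(o2,d2)=a,b
    d1=d1/np.linalg.norm(d1);d2=d2/np.linalg.norm(d2)
    s=np.linalg.lstsq(np.c_[d1,-d2],o2-o1,rcond=None)[0]
    p=o1+s[0]*d1;q=o2+s[1]*d2
    return (p+q)/2,np.linalg.norm(p-q)
def proj(r,p):
    E=r["extrinsics"];K=r["intrinsics"]
    c=E[:3,:3].T@(np.asarray(p)-E[:3,3]); return np.array([K[0,0]*c[0]/-c[2]+K[0,2],K[1,1]*-c[1]/-c[2]+K[1,2]])
def crop(r,x0,y0,x1,y1,s,name):
    im=r["frame"][y0:y1,x0:x1,::-1]
    im=cv2.resize(im,None,fx=s,fy=s,interpolation=cv2.INTER_CUBIC); cv2.imwrite("pics/"+name,im)
E
python3 - <<'E'
from h import *
import pickle
R={n:arm.read_camera(n) for n in ["scene","side"]}
pickle.dump(R,open("r0.pkl","wb"))
crop(R["scene"],200,160,340,310,5 if 0 else 4,"sc_a.png")
crop(R["scene"],340,240,500,390,4,"sc_b.png")
crop(R["side"],200,140,390,350,3-.2,"si_a.png")
E
```

```text
(no output)
```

View pics/sc_a.png

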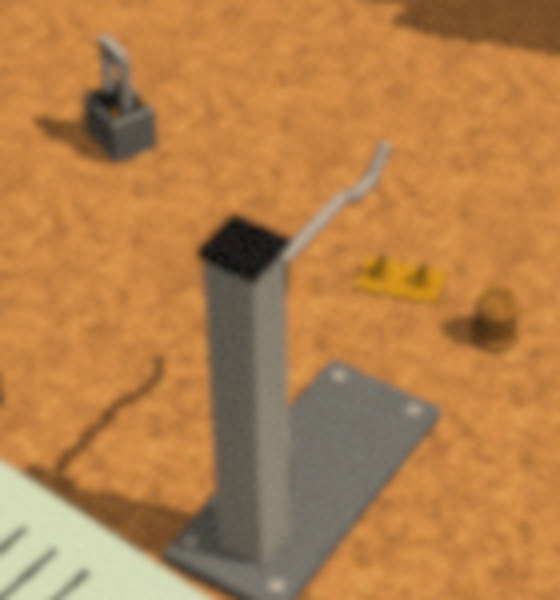

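View pics/sc_b.png

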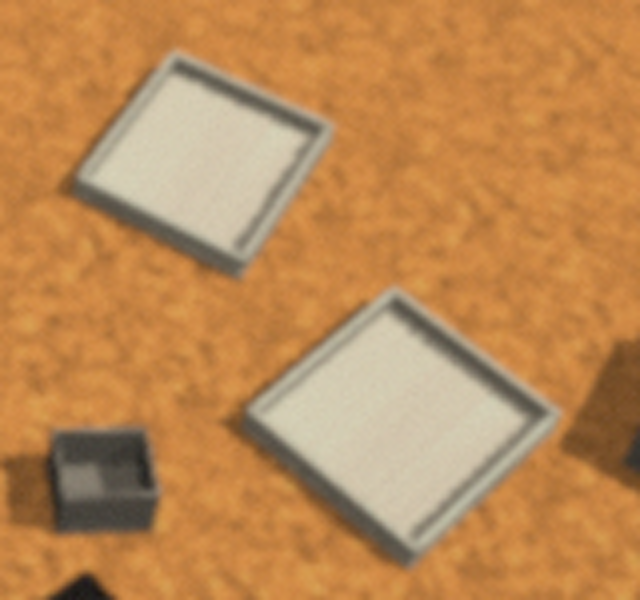

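View pics/si_a.png

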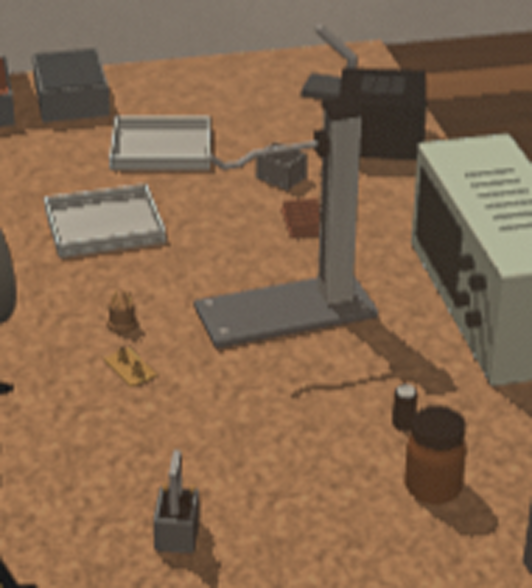

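Run:
```python
from h import *
import pickle
np.set_printoptions(precision=4,suppress=True)
R=pickle.load(open("r0.pkl","rb"));S=R["scene"];D=R["side"]
b=lambda x,y:(x/4+340-.4,y/4+240-.4)
a=lambda x,y:(x/4+200-.4,y/4+160-.4)
d=lambda x,y:(x/2.8+200-.3,y/2.8+140-.3)
for nm,c in dict(t1=[(178,52),(332,126),(240,262),(75,180)],t2=[(395,288),(558,408),(410,555),(245,408)]).items():
    P=np.array([onz(S,*b(*q),.02) for q in c]);print(nm,P[:,:2].tolist(),P.mean(0),np.linalg.norm(P.mean(0)[:2]),[np.linalg.norm(P[i]-P[(i+1)%4]) for i in range(4)])
P=[onz(D,*d(*q),.02) for q in [(45,197),(152,187),(165,238),(62,248)]];print("t1 side",np.array(P)[:,:2].tolist(),np.mean(P,0))
P=[onz(S,*a(*q),.012) for q in [(340,362),(438,410),(168,553)]];print("base",P)
P2=[onz(D,*d(*q),.012) for q in [(195,300),(218,338)]];print("base side",P2)
print(np.linalg.norm(P[0]-P[1]),np.linalg.norm(P[0]-P[2]))
ax=P[2]-P[0];ax/=np.linalg.norm(ax);print("seat from base",(P[0]+P[1])/2+.035*ax,np.arctan2(ax[1],ax[0]))
print("tip tri",tri(ray(S,*a(386,147)),ray(D,*d(215,162))))
print("column top",[onz(S,*a(*q),.27) for q in [(238,215),(290,240),(252,282),(202,250)]])
# choke: block top z=.042 corners, bottom
print("choke scene top .042",[onz(S,*a(*q),.042) for q in [(88,90),(118,128),(155,108)]])
print("choke scene bot",[onz(S,*a(*q),0) for q in [(88,123),(120,160),(155,143)]])
print("frame top scene",[onz(S,*a(*q),.096) for q in [(102,38),(128,58)]])
print("choke side top .042",[onz(D,*d(*q),.042) for q in [(158,515),(196,517),(200,490)]])
print("bot",[onz(D,*d(*q),0) for q in [(158,548),(195,552)]])
print("frame side",[onz(D,*d(*q),.096) for q in [(175,453),(181,456)]])
```

```text
t1 [[0.36526185290318014, 0.21552116621658934], [0.3617367110608717, 0.33014249053816447], [0.5010516176884557, 0.3362318744640387], [0.5080249382299705, 0.22027319607718215]] [0.434  0.2755 0.02  ] 0.5140970680051695 [np.float64(0.11467551880955283), np.float64(0.13944792506613055), np.float64(0.11616816385138029), np.float64(0.1428421517613775)]
t2 [[0.45968403437132976, 0.4208691178909505], [0.48110766928692483, 0.5330952190877197], [0.6227687318919995, 0.5056622114566642], [0.5944990190767604, 0.3895531409822979]] [0.5395 0.4623 0.02  ] 0.7104877784601461 [np.float64(0.11425265827465106), np.float64(0.14429285001719402), np.float64(0.11950101635165063), np.float64(0.13840437316381574)]
t1 side [[0.3647228859902886, 0.32818787370294555], [0.5075643653709817, 0.3245458407760047], [0.5037430419737656, 0.19678076736889283], [0.37337200020872086, 0.20049000621411572]] [0.4374 0.2625 0.02  ]
base [array([ 0.5224, -0.0116,  0.012 ]), array([0.5169, 0.0692, 0.012 ]), array([0.7241, 0.0065, 0.012 ])]
base side [array([0.5181, 0.0663, 0.012 ]), array([ 0.5303, -0.014 ,  0.012 ])]
0.0810129
[... 242 characters left out ...]
 array([0.7027, 0.0668, 0.27  ]), array([0.7001, 0.0285, 0.27  ])]
choke scene top .042 [array([ 0.4328, -0.3358,  0.042 ]), array([ 0.4533, -0.2845,  0.042 ]), array([ 0.4169, -0.2787,  0.042 ])]
choke scene bot [array([ 0.4274, -0.3455,  0.    ]), array([ 0.4457, -0.2933,  0.    ]), array([ 0.4127, -0.2857,  0.    ])]
frame top scene [array([ 0.4262, -0.3214,  0.096 ]), array([ 0.4326, -0.2882,  0.096 ])]
choke side top .042 [array([ 0.4106, -0.3206,  0.042 ]), array([ 0.4459, -0.3308,  0.042 ]), array([ 0.4567, -0.2943,  0.042 ])]
bot [array([ 0.4092, -0.322 ,  0.    ]), array([ 0.4436, -0.3347,  0.    ])]
frame side [array([ 0.4325, -0.2967,  0.096 ]), array([ 0.4374, -0.3021,  0.096 ])]
```

Run:
```python
from h import *
import math
np.set_printoptions(precision=3,suppress=True)
pi=math.pi
for nm,p,ys in [("choke",[.433,-.31,.25],(-1.82,1.32)),("scaleHi",[.50,.03,.23],(-1.486,1.656)),("scaleLo",[.553,.033,.10],(-1.486,1.656)),("tray",[.434,.272,.06],(-1.486,1.656,-1.82,1.32,0,3.1,-2.5,-.9))]:
    for y in ys: print(nm,y,arm.solve_ik(p,[pi,0,y]))
```

```text
choke -1.82 [ 0.53   0.218 -0.03   1.862  0.007  1.062 -1.323]
choke 1.32 [ 1.013  0.273 -0.605  1.831  0.174  1.09   1.664]
scaleHi -1.486 [ 0.302  0.23  -0.559  1.925  0.142  1.025 -1.804]
scaleHi 1.656 [ 0.621  0.316 -0.956  1.908  0.294  1.066  1.2  ]
scaleLo -1.486 [ 0.143  0.461 -0.398  1.933  0.244  0.794 -1.876]
scaleLo 1.656 [ 0.428  0.552 -0.779  1.914  0.498  0.879  1.051]
tray -1.486 [-0.027  0.579 -0.828  2.03   0.603  0.791 -2.703]
tray 1.656 [ 0.083  0.652 -0.989  2.024  0.728  0.866  0.336]
tray -1.82 [-1.028  0.473  0.434  2.096 -0.328  0.637 -2.19 ]
tray 1.32 [ 0.077  0.648 -0.98   2.024  0.721  0.861  0.005]
tray 0 [ 0.118  0.682 -1.043  2.022  0.771  0.897 -1.355]
tray 3.1 [ 0.201  0.778 -1.19   2.018  0.889  0.996  1.653]
tray -2.5 [ 0.201  0.778 -1.19   2.018  0.889  0.996  2.336]
tray -0.9 [-0.073  0.556 -0.765  2.033  0.555  0.768 -2.077]
```

Run:
```python
from h import *
import math,pickle
arm.reach([.433,-.308,.26],[math.pi,0,1.32])
print(arm.current_t(),arm.current_position(),arm.current_contact_force())
r=arm.read_camera("wrist");pickle.dump(r,open("w1.pkl","wb"));cv2.imwrite("pics/w1.png",r["frame"][:,:,::-1])
```

```text
1.7917 [ 0.43254891 -0.30895483  0.25986288] [ 0.08629996 -0.75699863 -0.34027704]
```

View pics/w1.png

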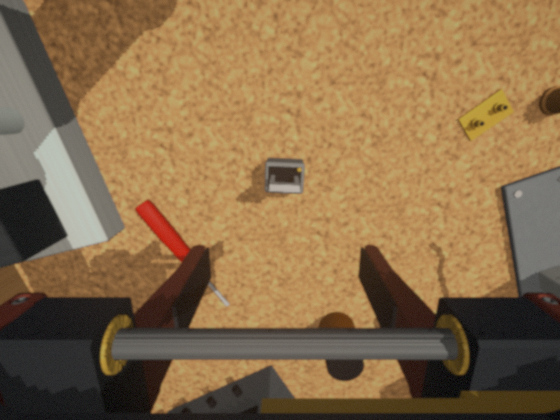

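The wrist view shows the choke at about (285,176), with its frame roughly horizontal in the picture.

Run:
```python
from h import *
import pickle
r=pickle.load(open("w1.pkl","rb"));crop(r,250,145,320,210,8,"w1c.png")
```

```text
(no output)
```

View pics/w1c.png

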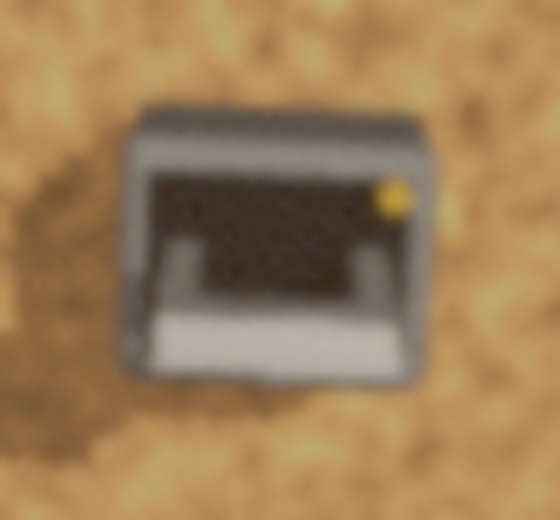

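Run:
```python
from h import *
import pickle
np.set_printoptions(precision=4,suppress=True)
r=pickle.load(open("w1.pkl","rb"))
c=lambda x,y:(x/8+250-.44,y/8+145-.44)
for z,q in [(.096,[(153,312),(399,320),(403,376),(149,371)]),(.042,[(130,138),(432,150),(418,383),(120,372)])]:
    P=np.array([onz(r,*c(*k),z) for k in q]);print(P[:,:2].tolist(),P.mean(0))
    for i,j in [(0,1),(3,2)]:
        v=P[j]-P[i];print(np.linalg.norm(v),np.arctan2(v[1],v[0])-np.pi/2)
S=pickle.load(open("r0.pkl","rb"))
# cross-check frame top with side view
for p in P: print(proj(S["scene"],p),proj(S["side"],p))
```

```text
[[0.41896835401220656, -0.3242820686123736], [0.42848214598069245, -0.29201189111460735], [0.4362911544318831, -0.29334303269813095], [0.42683506261781134, -0.3270233985130786]] [ 0.4276 -0.3092  0.096 ]
0.03364337369166423 -0.2866948506180891
0.03498263446089859 -0.27371310000571625
[[0.4026359863194255, -0.32624690960736563], [0.41625197362897437, -0.28115029078998127], [0.45216107651897075, -0.29203367543791153], [0.43840353403961924, -0.3378901633419094]] [ 0.4274 -0.3093  0.042 ]
0.04710732574848907 -0.293225787370059
0.04787575020781048 -0.29146872051671746
[230.2868 178.6794] [253.5467 325.4949]
[237.9121 186.1904] [255.8443 313.5497]
[227.5775 190.4807] [269.3636 314.3713]
[219.9211 182.7012] [267.435  326.5665]
```

Run:
```python
from h import *
import math
o=[math.pi,0,math.pi/2-.286]
arm.reach([.4275,-.3092,.16],o)
arm.move_l([.4275,-.3092,.0575],o,velocity=.12)
arm.dwell(.2)
print(arm.current_t(),arm.current_contact_force())
arm.gripper_to(.025,25)
print(arm.current_grip_width(),arm.current_contact_force())
arm.move_l([.4275,-.3092,.16],velocity=.1)
arm.dwell(.4)
f=[]
for i in range(5): f.append(arm.current_contact_force()); arm.dwell(.05)
print(arm.current_t(),arm.current_grip_width(),np.mean(f,0),np.std(f,0),arm.current_position())
for n in ["side","wrist"]:
    r=arm.read_camera(n); cv2.imwrite(f"pics/{n}2.png",r["frame"][:,:,::-1])
```

```text
3.5333 [ 0.82046189 -0.15962516 -0.5628019 ]
0.0341471808689624 [ 0.66516775  0.28739527 -1.15207996]
6.2333 0.03401519835381384 [ 0.26719366  0.11659808 -2.83243146] [0.26444557 0.78309051 0.44352189] [ 0.427535   -0.30919105  0.15999687]
```

View pics/side2.png

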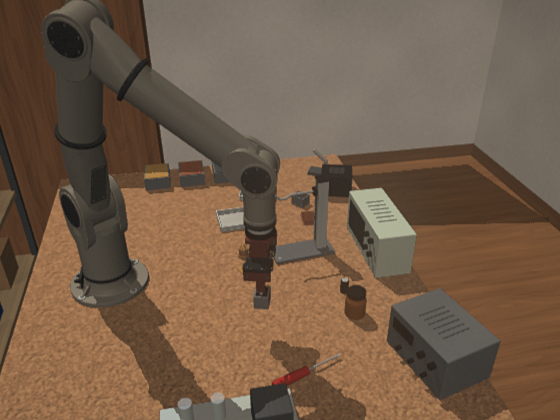

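View pics/wrist2.png

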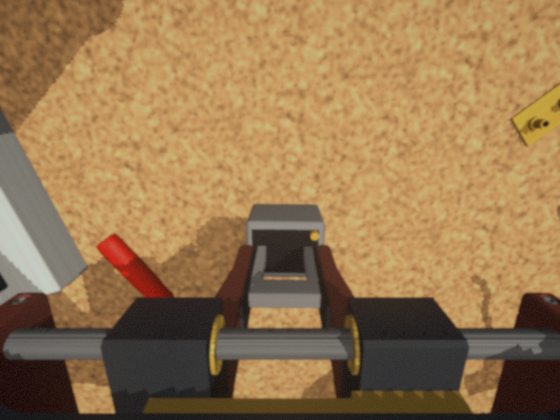

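```bash
cat >> h.py <<'E'
def favg(n=50,dt=.02):
    f=[]
    for i in range(n): f.append(np.r_[arm.current_contact_force(),arm.current_effort()]); arm.dwell(dt)
    f=np.array(f); return f.mean(0),f.std(0)/np.sqrt(n)
E
python3 - <<'E'
from h import *
np.set_printoptions(precision=3,suppress=True)
print([arm.current_contact_force()[2] for _ in range(6)],arm.current_t())
m,s=favg(50);print("held",m,s,arm.current_t())
arm.move_l([.4275,-.3092,.0577],velocity=.1)
arm.gripper_to(.06)
m,s=favg(50);print("empty",m,s,arm.current_t())
arm.gripper_to(.025,25)
arm.move_l([.4275,-.3092,.16],velocity=.12)
print(arm.current_t())
E
```

```text
[np.float64(-2.685371181468124), np.float64(-2.685371181468124), np.float64(-2.685371181468124), np.float64(-2.685371181468124), np.float64(-2.685371181468124), np.float64(-2.685371181468124)] 6.3333
held [ -0.039   0.074  -2.792  -0.    -45.292  -4.898 -24.192   0.022   0.074
  -0.   ] [0.079 0.061 0.062 0.    0.001 0.    0.    0.    0.    0.   ] 7.1667
empty [  0.014  -0.034  -0.037   0.001 -48.88   -5.342 -18.42    0.013   0.075
  -0.   ] [0.06  0.069 0.059 0.    0.001 0.    0.001 0.    0.    0.   ] 9.7833
11.3083
```

Force bias is about 0 and the choke weighs about 2.77 N. Next I'll look at the hook with the wrist camera from beside it.

Run:
```python
from h import *
import math,pickle
arm.move_l([.4275,-.3092,.30],velocity=.25)
o=[math.pi,0,math.pi/2+.085]
W=[]
for p in ([.50,-.10,.32],[.59,-.10,.32]):
    arm.reach(p,o); arm.dwell(.15)
    r=arm.read_camera("wrist"); W.append(r); cv2.imwrite(f"pics/w3_{len(W)}.png",r["frame"][:,:,::-1])
pickle.dump(W,open("w3.pkl","wb"))
print(arm.current_t(),arm.current_position())
print([proj(r,[.554,.033,.22]) for r in W])
```

```text
13.7583 [ 0.58920744 -0.1005029   0.32021873]
[array([420.68021658, 274.47543606]), array([440.32276442, 184.17447706])]
```

View pics/w3_1.png

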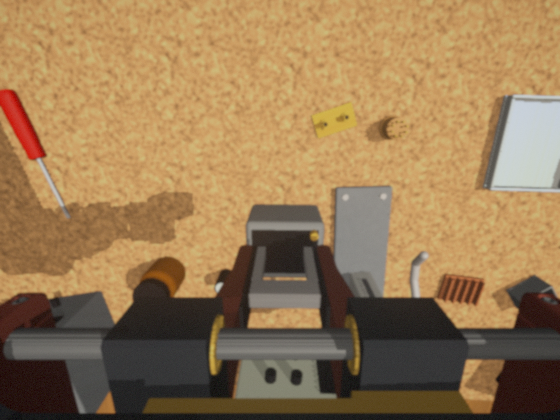

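View pics/w3_2.png

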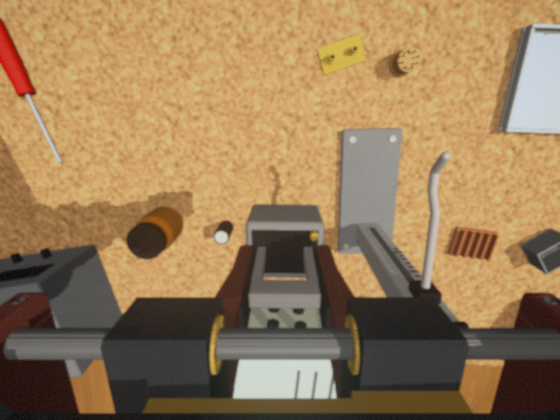

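The second wrist view shows the base plate at (342,130)-(400,252), the hook tip at (446,155) and the hook arm down to (425,290).

Run:
```python
from h import *
import pickle
W=pickle.load(open("w3.pkl","rb"));crop(W[1],330,115,480,265,5,"w3c.png");crop(W[0],330,170,450,310,4,"w3d.png")
```

```text
(no output)
```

View pics/w3c.png

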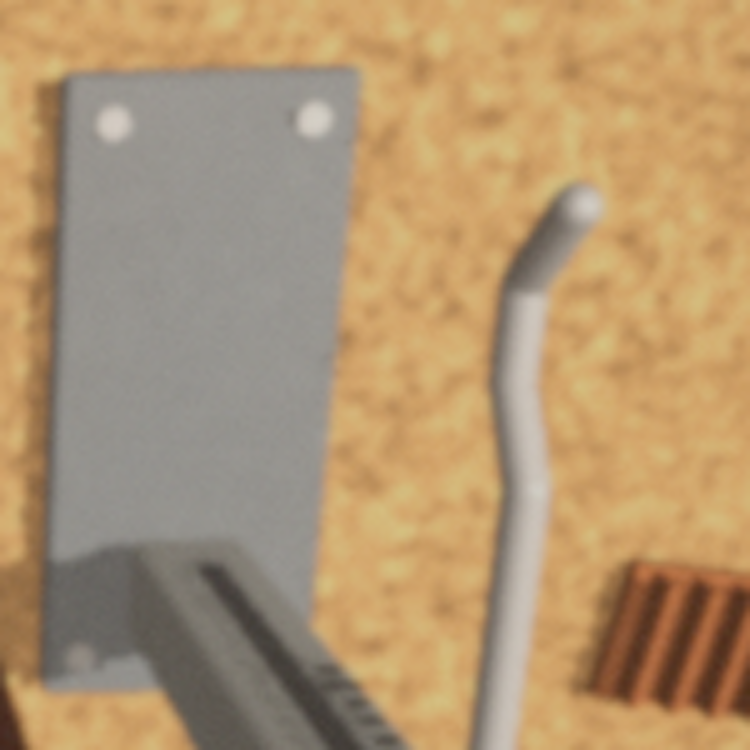

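View pics/w3d.png

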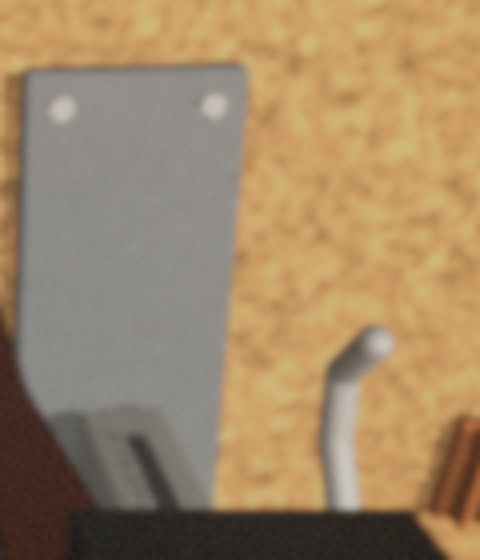

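Run:
```python
from h import *
import pickle
np.set_printoptions(precision=4,suppress=True)
W=pickle.load(open("w3.pkl","rb"))
c=lambda x,y:(x/5+330-.4,y/5+115-.4)
d=lambda x,y:(x/4+330-.4,y/4+170-.4)
A=[onz(W[1],*c(*q),.012) for q in [(65,77),(358,70),(45,690)]]
B=[onz(W[0],*d(*q),.012) for q in [(25,72),(246,66)]]
for P in (A,B):
    v=P[1]-P[0]; yaw=np.arctan2(-v[0],v[1]); ax=np.array([np.cos(yaw),np.sin(yaw),0])
    print(np.array(P),np.linalg.norm(v),yaw,"seat",(P[0]+P[1])/2+.035*ax)
v=A[2]-A[0];print(np.linalg.norm(v),np.arctan2(v[1],v[0]))
for n,q,z in [("tip",(583,203),.232),("k1",(525,288),.216),("k2",(516,392),.216),("k3",(528,490),.226),("arm",(500,700),.226)]:
    print(n,onz(W[1],*c(*q),z))
for n,q,z in [("tip",(377,342),.232),("k1",(344,378),.216),("k2",(339,448),.216)]:
    print(n,onz(W[0],*d(*q),z))
for n,q1,q2 in [("tip",(583,203),(377,342)),("k1",(525,288),(344,378))]: print(n,tri(ray(W[1],*c(*q1)),ray(W[0],*d(*q2))))
```

```text
[[ 0.5237 -0.0201  0.012 ]
 [ 0.5143  0.0667  0.012 ]
 [ 0.7238  0.0017  0.012 ]] 0.0872647500946721 0.10736231776200318 seat [0.5538 0.027  0.012 ]
[[ 0.5224 -0.0202  0.012 ]
 [ 0.513   0.0663  0.012 ]] 0.08702775041075358 0.10849748283573514 seat [0.5525 0.0268 0.012 ]
0.20137508205096571 0.10863323375206156
tip [0.5276 0.0255 0.232 ]
k1 [0.5445 0.0275 0.216 ]
k2 [0.5633 0.0303 0.216 ]
k3 [0.5786 0.0314 0.226 ]
arm [0.6193 0.0358 0.226 ]
tip [0.528 0.025 0.232]
k1 [0.5453 0.0278 0.216 ]
k2 [0.5644 0.0307 0.216 ]
tip (array([0.5275, 0.0246, 0.2332]), np.float64(0.0004360716665355698))
k1 (array([0.5442, 0.0265, 0.2182]), np.float64(0.00023533805206234524))
```

Plate and kinks agree: the seat is near (0.554, 0.0285) with yaw 0.108. Now I'll insert.

```bash
cat >> h.py <<'E'
import math
YAW=.108; SEAT=np.array([.554,.0285]); AX=np.array([math.cos(YAW),math.sin(YAW)])
O=[math.pi,0,math.pi/2+YAW]
def at(dx,z,dy=0): return [*(SEAT+dx*AX+dy*np.array([-AX[1],AX[0]])),z]
E
python3 - <<'E'
from h import *
arm.move_l(at(-.085,.32),O,velocity=.2)
arm.move_l(at(-.085,.2187),O,velocity=.15)
print(arm.current_t(),arm.current_position(),at(-.085,.2187))
for n in ["scene","side","wrist"]:
    r=arm.read_camera(n); crop(r,*( (240,140,340,240,5) if n=="scene" else (230,150,370,260,5) if n=="side" else (0,0,560,420,1)),n+"4.png")
E
```

```text
15.5833 [0.47025562 0.01949806 0.21936177] [np.float64(0.4694952383474604), np.float64(0.019337835515149365), 0.2187]
```

View pics/side4.png

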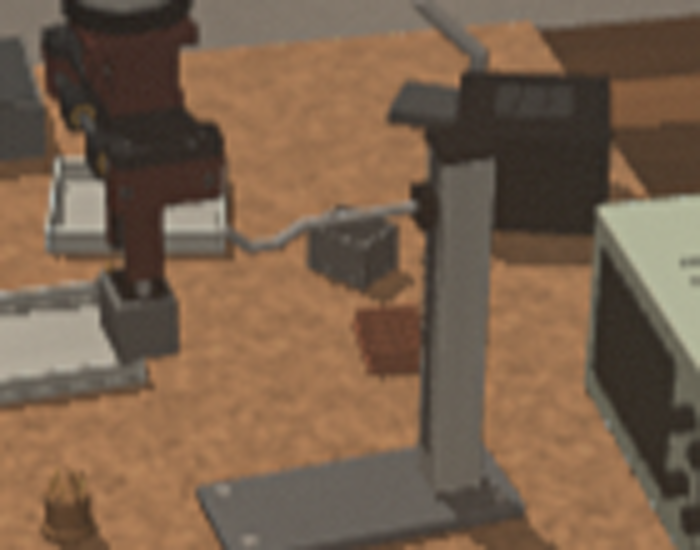

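View pics/wrist4.png

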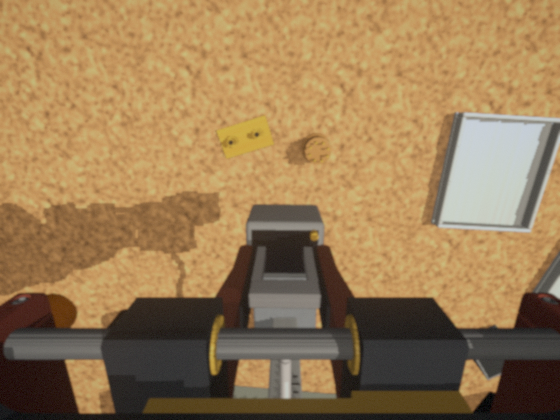

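View pics/scene4.png

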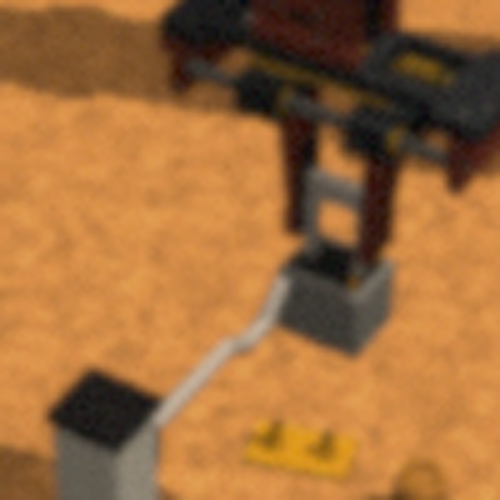

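The choke is held upright in front of the hook, with the window facing it and the bar above tip height. Inserting now, then a look.

Run:
```python
from h import *
print(arm.move_l(at(0,.2187),O,velocity=.05,contact_N=3.0))
arm.dwell(.1)
print(arm.current_t(),arm.current_position(),at(0,.2187),arm.current_contact_force())
for n in ["scene","side","wrist"]:
    r=arm.read_camera(n); crop(r,*( (240,140,340,240,5) if n=="scene" else (230,150,370,260,5) if n=="side" else (200,180,370,420,2.4)),n+"5.png")
```

```text
False
17.6833 [0.55386332 0.02841703 0.21876063] [np.float64(0.554), np.float64(0.0285), 0.2187] [ 0.23512409  0.09238148 -2.75220899]
```

View pics/side5.png

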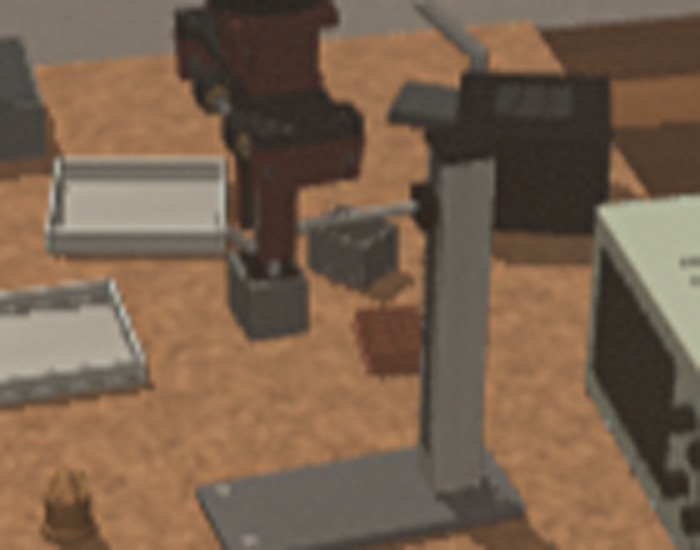

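View pics/wrist5.png

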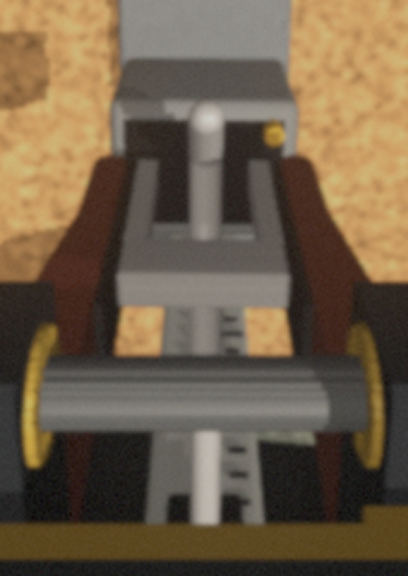

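View pics/scene5.png

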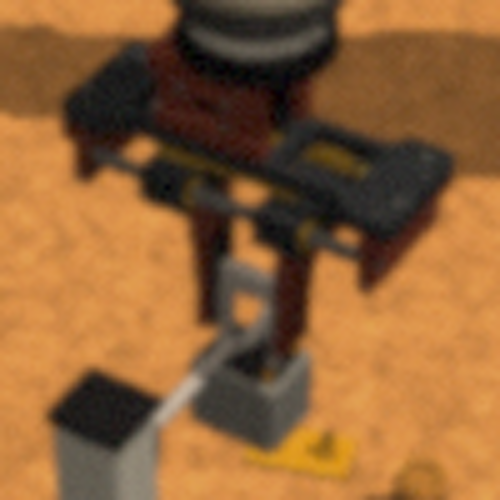

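The hook passes centrally through the window, with its tip at wrist crop (207,118). Now lowering slowly.

Run:
```python
from h import *
np.set_printoptions(precision=3,suppress=True)
arm.move_l(at(0,.199),O,velocity=.04)
arm.dwell(.2);m,s=favg(20);print("pre",m[:3],arm.current_position())
arm.move_l(at(0,.166),O,velocity=.016)
arm.dwell(.2);m,s=favg(40);print("z.166",m[:3],s[:3],arm.current_position(),arm.current_t())
```

```text
pre [ 0.185 -0.136 -2.751] [0.554 0.028 0.199]
z.166 [ 0.272 -0.23  -0.687] [0.08  0.073 0.073] [0.554 0.029 0.166] 22.0833
```

Run:
```python
from h import *
np.set_printoptions(precision=3,suppress=True)
arm.move_l(at(0,.1567),O,velocity=.012)
arm.dwell(.2);m,s=favg(80);print(m[:3],s[:3],arm.current_position(),arm.current_t())
```

```text
[ 0.594 -0.218  0.109] [0.054 0.06  0.061] [0.554 0.028 0.157] 24.5417
```

Run:
```python
from h import *
np.set_printoptions(precision=3,suppress=True)
arm.move_l(at(0,.1576),O,velocity=.008)
arm.dwell(.2);m,s=favg(50);print(m[:3],s[:3])
arm.gripper_to(.030,4); arm.dwell(.3)
m,s=favg(20);print("light grip",m[:3],s[:3],arm.current_grip_width())
arm.gripper_to(.060)
arm.dwell(.3);m,s=favg(10);print("open",m[:3],arm.current_position(),arm.current_t(),arm.current_grip_width())
for n in ["scene","side","wrist"]:
    r=arm.read_camera(n); crop(r,*( (240,140,340,240,5) if n=="scene" else (230,150,370,260,5) if n=="side" else (200,180,370,420,2.4)),n+"6.png")
```

```text
[ 0.844 -0.234 -0.025] [0.065 0.075 0.072]
light grip [0.535 0.651 0.071] [0.088 0.086 0.096] 0.0337405625158576
open [-0.493  0.165  0.074] [0.554 0.028 0.158] 27.7667 0.06012130407089897
```

View pics/side6.png

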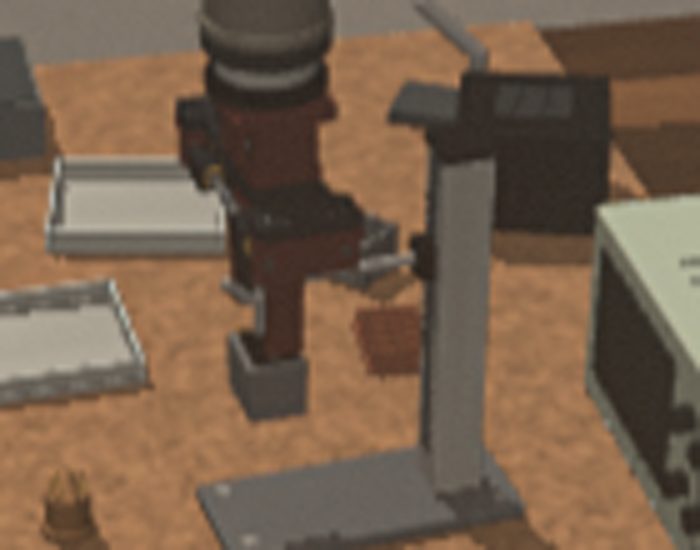

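View pics/wrist6.png

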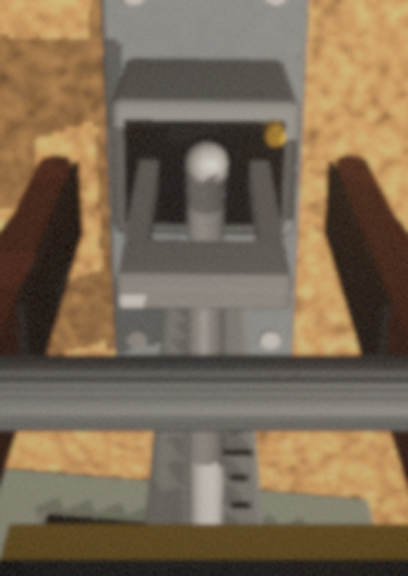

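View pics/scene6.png

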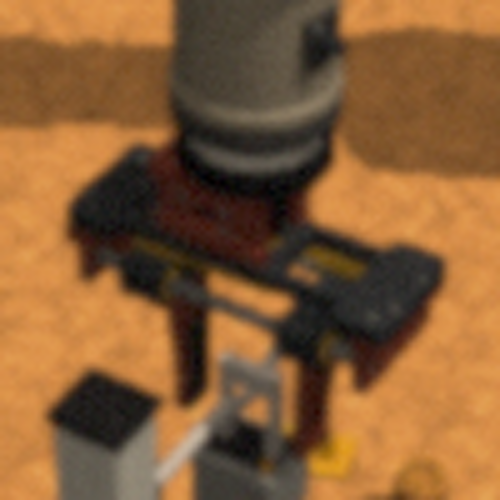

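The choke hangs free between the open fingers (about 8 mm clear each side in the wrist view). I'll let it settle, then grip it again and lift it off.

Run:
```python
from h import *
np.set_printoptions(precision=3,suppress=True)
arm.dwell(2.2)
a=arm.read_camera("side")["frame"][180:240,270:300].astype(int);arm.dwell(.3);b=arm.read_camera("side")["frame"][180:240,270:300].astype(int)
print("motion diff",np.abs(a-b).mean(),arm.current_t())
arm.gripper_to(.025,15); arm.dwell(.2)
print("w",arm.current_grip_width()); m,s=favg(15);print(m[:3])
arm.gripper_to(.025,25)
arm.move_l(at(0,.2187),O,velocity=.016)
arm.dwell(.2);m,s=favg(15);print(m[:3],arm.current_position(),arm.current_grip_width(),arm.current_t())
r=arm.read_camera("wrist"); crop(r,200,180,370,420,2.4,"wrist7.png")
r=arm.read_camera("side"); crop(r,230,150,370,260,5,"side7.png")
```

```text
motion diff 1.1183333333333334 30.5167
w 0.033946400653759555
[-0.017 -0.302  0.105]
[-0.067  0.137 -2.682] [0.554 0.028 0.219] 0.03375803448203902 36.125
```

View pics/wrist7.png

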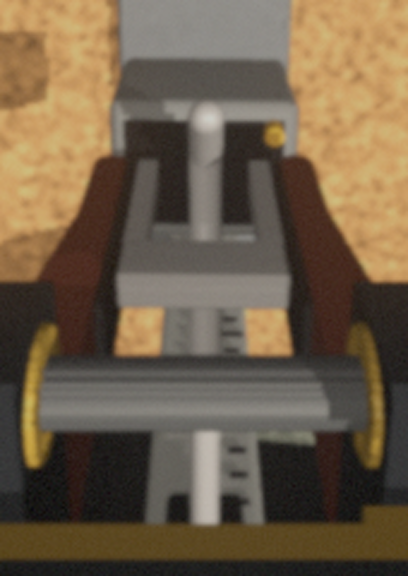

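View pics/side7.png

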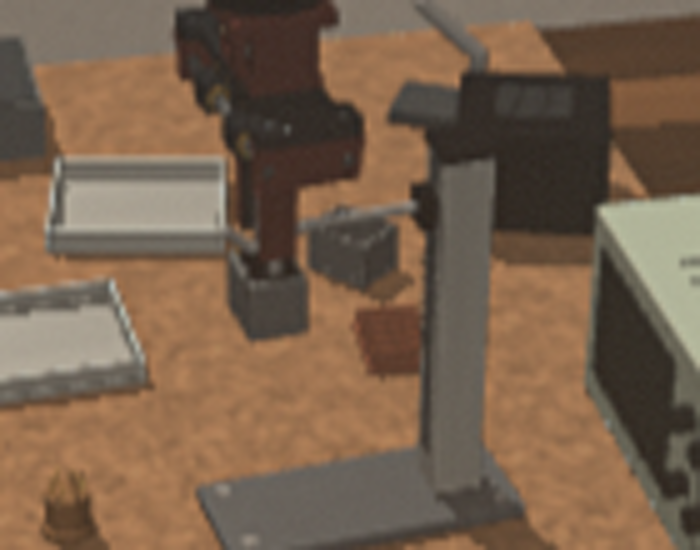

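The hook is back at its top and the choke is off it, in the same picture as before loading. Backing out, then measuring the tray.

Run:
```python
from h import *
import pickle
arm.move_l(at(-.09,.2187),O,velocity=.06)
arm.dwell(.2)
arm.move_l([.46,.12,.2187],O,velocity=.15)
arm.dwell(.15)
r=arm.read_camera("wrist");pickle.dump(r,open("w8.pkl","wb"))
cv2.imwrite("pics/w8.png",r["frame"][:,:,::-1]);print(arm.current_t())
```

```text
39.1
```

View pics/w8.png

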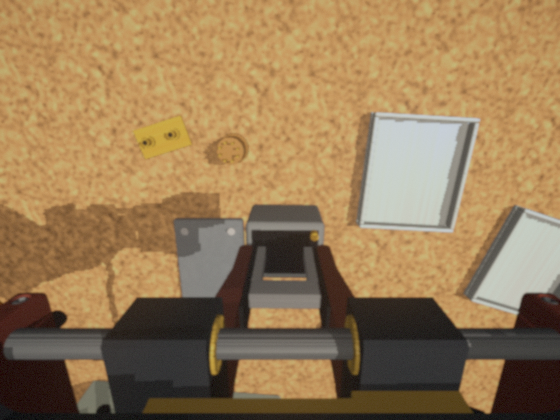

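Tray rim corners in this view: (373,113), (478,119), (453,231), (361,227).

Run:
```python
from h import *
import pickle
np.set_printoptions(precision=4,suppress=True)
r=pickle.load(open("w8.pkl","rb"))
P=np.array([onz(r,*q,.02) for q in [(373,113),(478,119),(454,231),(361,227)]])
print(P[:,:2].tolist(),P.mean(0),[np.linalg.norm(P[i]-P[(i+1)%4]) for i in range(4)])
v=P[2]-P[1];print(np.arctan2(v[1],v[0])); v=P[1]-P[0];print(np.arctan2(v[1],v[0])-np.pi/2)
for yaw in (1.57,1.52,1.6): print(arm.solve_ik([*P.mean(0)[:2],.065],[math.pi,0,yaw]))
```

```text
[[0.36701264620892904, 0.20814806772629685], [0.360814215224251, 0.327727272109921], [0.4968629169576137, 0.3380908724925286], [0.504032204715183, 0.21970978657469875]] [0.4322 0.2734 0.02  ] [np.float64(0.11973974556383678), np.float64(0.13644285784248245), np.float64(0.11859797717514177), np.float64(0.137506482596197)]
0.07602883396160703
0.05178900812010534
[-0.0451  0.5606 -0.8075  2.0305  0.5727  0.7881  0.3736]
[-0.0507  0.5578 -0.7998  2.0308  0.5669  0.7853  0.3285]
[-0.0418  0.5623 -0.8121  2.0303  0.5761  0.7898  0.4007]
```

Run:
```python
from h import *
np.set_printoptions(precision=4,suppress=True)
o=[math.pi,0,math.pi/2+.065]; c=[.432,.273]
arm.move_l([*c,.16],o,velocity=.12)
arm.move_l([*c,.072],o,velocity=.08)
arm.dwell(.2)
print(arm.move_l([*c,.058],o,velocity=.01,contact_N=2.0),arm.current_position())
arm.dwell(.2);m,s=favg(15);print(m[:3],arm.current_position(),arm.current_t())
r=arm.read_camera("side"); crop(r,190,150,330,260,5,"side9.png")
```

```text
True [0.432  0.273  0.0624]
[-0.2341 -0.4646  5.3851] [0.432  0.273  0.0624] 43.4667
```

View pics/side9.png

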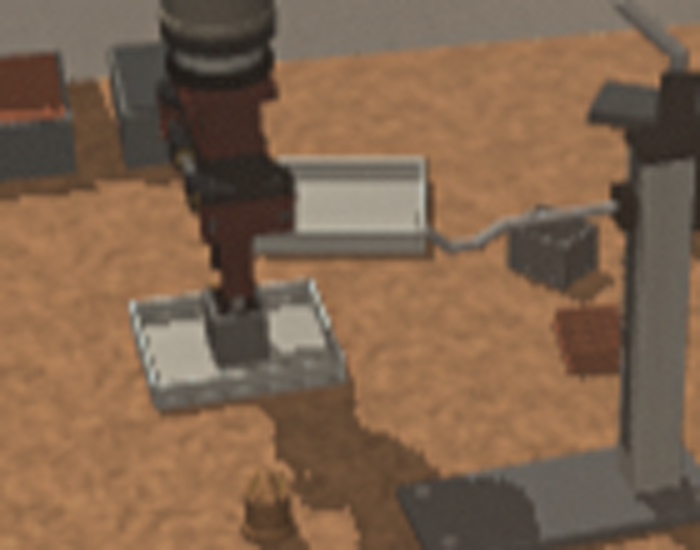

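The choke touches the tray floor at TCP z 0.0624, where I expected 0.0627, and it sits well inside the rim. Releasing.

Run:
```python
from h import *
np.set_printoptions(precision=4,suppress=True)
o=[math.pi,0,math.pi/2+.065]; c=[.432,.273]
arm.move_l([*c,.0627],o,velocity=.01)
arm.gripper_to(.07); arm.dwell(.2)
arm.move_l([*c,.2],o,velocity=.1)
arm.dwell(.3)
print(arm.current_t(),arm.current_contact_force())
for n in ["scene","side","wrist"]:
    r=arm.read_camera(n); crop(r,*( (270,170,450,310,4) if n=="scene" else (190,150,330,260,5) if n=="side" else (180,100,400,300,3)),n+"10.png")
    if n=="wrist":
        import pickle; pickle.dump(r,open("w10.pkl","wb"))
```

```text
46.5833 [0.217  0.3706 0.8346]
```

View pics/side10.png

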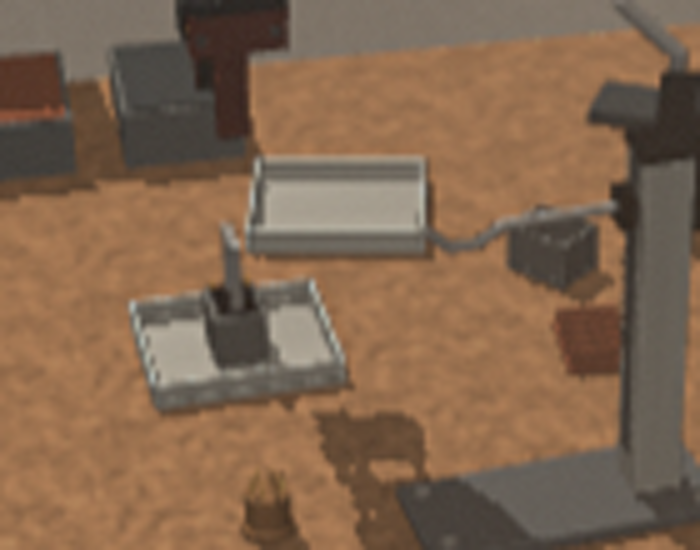

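View pics/wrist10.png

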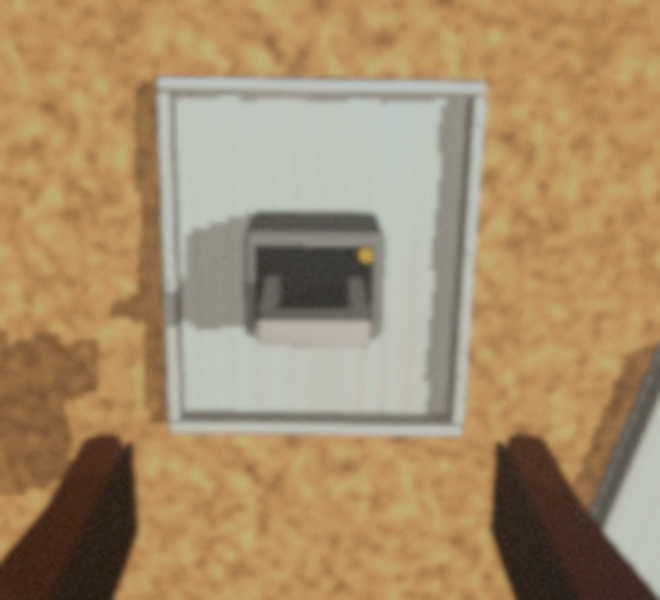

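View pics/scene10.png

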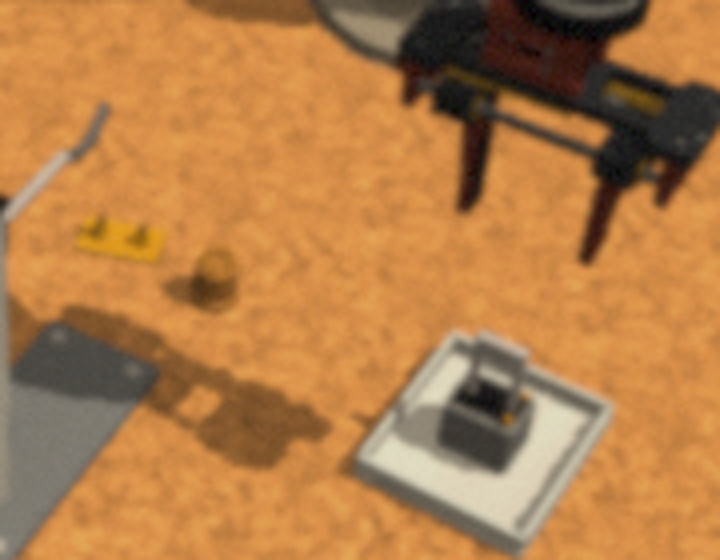

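The choke stands upright and centred in the nearest tray, the fingers are clear, and the hook is empty at its top. Handing in.

```bash
python3 -c "
from workcell import arm
arm.hand_in();print(arm.current_t())"
```

```text
the job is handed in; nothing more can be done
the job is handed in; nothing more can be done
```

The job is handed in, finished at about 47 s of the 72 s allowed. No verdict was reported, so the checks below are my own.

- **Weighing:** I hung the choke on the hook and lowered it slowly until the force on the tool read about 0 N. I then let go and left it hanging untouched for nearly 3 s. It weighs about 2.77 N (roughly 0.28 kg), which sinks the hook about 39 mm.
- **Lifting off:** I gripped it again, lifted it at 16 mm/s and backed it clear. The pictures show the hook back at its top.
- **Placing:** The choke touched the tray floor at tool height 0.0624 m, against 0.0627 m expected. The pressing force reached about 5 N there before I eased off. The last pictures show it upright and well inside the rim of the tray nearest the base, with the fingers clear. I saw no other part moved in the views I checked.

**Not measured or slightly off:**
- Hook speed could not be read directly. I relied on slow moves and a force within about 0.1 N of balance at release.
- A sideways force of about 0.8 N showed up just before release, but it caused no visible swing.
- My first side-view estimate of the tray centre differed from the scene view by about 13 mm. The later wrist view agreed with the scene view to about 3 mm, and I used the wrist value.
- The last single force reading, with the gripper empty, was 0.8 N. That is about two standard deviations of the noise, and nothing was touching.

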